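Level the staining stage and move the pot onto it

ROBOT

A 6-joint arm with a two-finger parallel gripper is mounted at the origin on the work surface. World frame = base frame: x ahead of the robot, y to its left, z up, the work surface at z = 0. Lengths are in m, angles in rad, forces in N, time in s.
With the tool pointing down it reaches from about 0.35 to 0.775 m from the base axis. Payload 7.3 kg.
Tool frame: the origin (TCP) lies midway between the tips of the shut fingers; the grasp point (between the pads) lies arm.grip_point_offset behind it (arm.grip_point_offset is the distance from the TCP to the grasp point, in m); z points along the fingers, y is the line along which they close (so a half turn about z gives the same grasp; the last joint's range is limited). The gripper opens to 92 mm and grips with 3 to 60 N. Pads are 19 mm wide; open, the fingers measure 130 mm over their backs; the gripper's body (75 mm by 190 mm) begins 47 mm behind the grasp point.
Start: joints at [-1.331, 0.342, 1.524, -0, 1.275, -0.146], TCP at [0.198, -0.486, 0.227] pointing down, gripper open.
Joint ranges: [-2.53, 2.53], [-0.77, 2.02], [0.04, 2.7], [-1, 4.14], [0.28, 2.66], [-3.11, 3.11]. Speed limits (rad/s): [2.57, 2.57, 3.14, 3.14, 3.14, 3.14].

INTERFACE

Orientations are given as a 3x3 rotation matrix whose columns are the frame's x, y, z axes.
In Python, from rig import arm, cams, job gives the robot as it stands.
- The arm moves only by the tool arm_command, never from a script. Its argument "targets" is a list of rows, each a list of 7 numbers: the opening, from 0 (shut) to 1 (fully open), then the shift along the tool's x, y, z normalised to -1 to 1, where 1 is 0.5 m, then the turn, a rotation vector about the tool's x, y, z normalised to -1 to 1, where 1 is pi/2 rad. A call has 1 to 5 rows; each row shifts and turns the commanded pose from where the row before left it, along the tool's axes as they then stand; what a row does not reach is not made up. A row lasts 1/8 s, in which the tool goes at most 62.5 mm and 10.7 degrees, less where a joint would pass 70% of its speed; a pose out of reach is approached as far as the arm can. A call with a number of a shift or a turn outside -1 to 1 is refused whole. A call with a gripper value outside its range is refused whole. The fingers move at their own pace and stop on an object; "grip_force" is the grip in N (left out, the last holds). Time passes only in rows, so rows that do not move let the fingers close. It gives the time, the measured TCP pose, the force, the opening and the grip force at its end, in the units of the state.
- arm.sense(): the state, without advancing time (a new reading comes with each control period).
- cams.read_camera(name): name is "scene" or "top"; returns the picture (400x640x3 uint8, red, green, blue); there is no depth.
- cams.get_calibration(name): a dict with "vfov" (degrees; the focal length in pixels is half the picture's height over the tangent of half this angle, whatever the lens; pixels are square), "cx", "cy" (the principal point, pixels), "distortion" ([k1, k2, p1, p2, k3] as OpenCV has them; the pictures are not rectified), "extrinsics" (4x4, takes a point from camera to world coordinates). Camera axes: x right, y up, looking along -z (the intrinsics and any distortion apply to the point x, -y, -z); pixel columns grow to the right and rows downward; lengths in m; the calibration is good to about 2 mm. A picture is of the moment at which its call begins. get_calibration takes no time and is no camera call.
- job.sign_off(): hands the job in; it is judged then, once.
The state is a dict: "time_s": time; "qpos": joint angles; "joint_velocities": joint speeds; "tau": joint torques, N m; "tool_pos": TCP position; "orientation": TCP orientation; "force": force on the tool from outside, world axes, zero at the start; "ft_torque": the same for the moment, N m; "opening": finger opening in m; "grip_force": force on a finger pad.
Only numpy, scipy, OpenCV 4.12 (cv2) and the standard library are available. Lean on these libraries where they do the work, as an engineer would, in place of code of your own. Each camera call takes 0.05 s, during which the arm holds its last target. There are 200 camera calls.

TASK

First swing the steel lever in front of the staining stage until its plate sits level. Only then lift the steel pot off the warming plate by its arched handle and set it down gently and upright beside, standing wholly on the round black pad of the stage, with the plate still level. Keep the pot upright on the way, and leave the bottles and everything else on the bench where they are.

Things in the scene. Friction and masses are not known exactly. Their poses are not given: they have to be found in the camera images.
- pot: open steel staining pot: 90 mm outer diameter, rim 85 mm high, about 0.4 kg, on the warming plate. A rigid arched bail handle spans it along the pot's y; its black grip bar is 16 mm thick and 56 mm long along y, its axis 148 mm above the underside. Origin: centre of the underside, z up
- pot_handle (a point): middle of the pot's black grip bar, 148 mm above the pot's underside, axes as the pot's
- stand: white square warming plate, 160 x 160 mm, with a dark heated top 60 mm above the bench. A square steel lip on top, 10 mm high and 5 mm thick, 114 mm wide inside, surrounds the pot. Fixed to the bench. Origin: centre of the underside
- stage: base of the levelling stage: grey, 160 x 160 mm, fixed to the bench, its front (-x of its frame) faces the robot roughly; the lever stands in front of it. Origin: centre of the underside
- plate: the stage's aluminium plate, 160 x 160 x 12 mm, hinged along its far edge; its front edge rises and sinks with the lever. When level its top is 54 mm above the bench. Origin on the hinge line, 75 mm behind the plate's middle, at mid thickness
- pad (a point): centre of the top face of the round black rubber pad (120 mm diameter, 2 mm thick) on the middle of the plate; z is the plate's normal. 56 mm above the bench when level
- lever (a joint): angle (rad) of the steel levelling lever on its vertical pivot; stays where left (4 N at its end moves it). 0: lever parallel to the plate's front edge, plate level. Positive: its end is swung out from the plate (clockwise from above), plate's front sinks 0.1 rad per rad; negative raises it. Range -0.45 to 1.3; starts swung out
- lever_pivot (a point): the lever's pivot: in the stage's frame at x = -130, y = +40 mm, 53 mm above the bench. At lever angle 0 the lever points along the stage's -y
- lever_grip (a point): point on the axis of the red upright peg at the lever's end, 80 mm from the pivot and 93 mm above the bench. The peg is 16 mm in diameter and reaches from 48 to 100 mm above the bench; push it sideways
- amber: brown glass reagent bottle with black cap, 56 mm diameter, 125 mm tall, loose bystander, to be left where it is. Origin: centre of the underside
- white: white plastic bottle with a blue label, 60 mm diameter, 145 mm tall, loose bystander, to be left where it is. Origin: centre of the underside
- green: grey bottle with green cap, 60 mm diameter, 105 mm tall, loose bystander, to be left where it is. Origin: centre of the underside
- clock: yellow desk clock, 84 mm wide, 94 mm tall, loose bystander, to be left where it is. Origin: centre of the underside
- slidebox: closed blue slide box, 52 x 102 x 34 mm, loose bystander, to be left where it is. Origin: centre of the underside
- dishes: stack of three pale closed culture dishes, 90 mm diameter, 48 mm tall, loose bystander, to be left where it is. Origin: centre of the underside
- oil: small brown oil bottle with red dropper cap, 42 mm diameter, 102 mm tall, loose bystander, to be left where it is. Origin: centre of the underside
Not all that is in view belongs to the job. Leave any orange or pink look-alike of the stand alone. What is shaped like the pot but brown is not meant.

How it is judged:
By the outcome, as a careful person would: the job done as asked, in the order asked, and still so for the second after the job is handed in, with the robot touching nothing.
It also fails if it takes over 59 s, if anything falls off the work surface, if the arm or the gripper's body presses on something with over 40 N, if the wrist force passes 120 N, or if a joint passes its speed limit or range.

## Working session

There is one attempt and no reset: what is moved stays moved. The work goes in short steps, Python scripts to look and compute and a tool call to move; the robot and the scene stay as the last step left them, time stands still between calls to the robot, and variables do not carry over. Pictures are saved under pics/ and viewed, at most 13 in all, crops included, and the job is handed in when it is done.

Besides the shell and the picture viewer there is one more tool, called after ">>>" as a command line: name --pt "numbers of a row" for each row, then --argument value for the rest. arm_command: Moves the arm, as the interface text tells. Its arguments: {"type":"object","properties":{"targets":{"type":"array"},"grip_force":{"type":"number"}},"required":["targets"]}

```bash
mkdir -p pics; ls; python3 - <<'E'
from rig import arm,cams,job
import cv2
for n in("scene","top"):
    cv2.imwrite(f"pics/{n}0.png",cams.read_camera(n)[:,:,::-1]); c=cams.get_calibration(n); print(n,c)
print(arm.sense(),arm.grip_point_offset)
E
```

```text
pics
scene {'vfov': 53.81384836517309, 'cx': 317.82316184477753, 'cy': 202.24060823613738, 'distortion': array([-0.02317212,  0.        ,  0.        ,  0.        ,  0.        ]), 'extrinsics': array([[ 0.81319112, -0.32755687,  0.48106829,  1.29844276],
       [ 0.58173773,  0.43281574, -0.68865938, -1.0887384 ],
       [ 0.01736119,  0.83986727,  0.54251411,  0.98578418],
       [ 0.        ,  0.        ,  0.        ,  1.        ]])}
top {'vfov': 45.70941604506655, 'cx': 323.31860441646813, 'cy': 195.21883321086483, 'distortion': array([-0.04407047,  0.        ,  0.        ,  0.        ,  0.        ]), 'extrinsics': array([[-6.59095567e-02,  9.76502627e-01, -2.05179310e-01,
         2.03049701e-01],
       [-9.97824973e-01, -6.42704130e-02,  1.46504757e-02,
        -1.73599448e-02],
       [ 1.11926906e-03,  2.05698645e-01,  9.78614743e-01,
         1.80556697e+00],
       [ 0.00000000e+00,  0.00000000e+00,  0.00000000e+00,
         1.00000000e+00]])}
{'time_s': 0.1, 'qpos': array([-1.33100782e+00,  3.42645732e-01,  1.52487446e+00, -1.98138090e-05,
        1.27538780e+00, -1.46026511e-01]), 'joint_velocities': array([ 5.30751786e-05,  5.19788239e-04, -1.55763354e-03,  1.84432125e-04,
        4.44965717e-04, -1.54368407e-03]), 'tau': array([ 1.04398110e-03, -4.32006741e+01, -2.44694173e+01,  7.19101564e-02,
        5.26309479e-02, -4.48963942e-05]), 'tool_pos': array([ 0.19748587, -0.48607514,  0.22613466]), 'orientation': array([[ 9.26489889e-01,  3.76319514e-01, -3.30803424e-04],
       [ 3.76319620e-01, -9.26489030e-01,  1.27320666e-03],
       [ 1.72646769e-04, -1.30410092e-03, -9.99999135e-01]]), 'force': array([0.35500331, 0.36790912, 1.07811804]), 'ft_torque': array([-0.00108422,  0.03069254, -0.00364628]), 'grip_force': 0.0, 'opening': 0.09191059230183071} 0.0188
```

View pics/scene0.png

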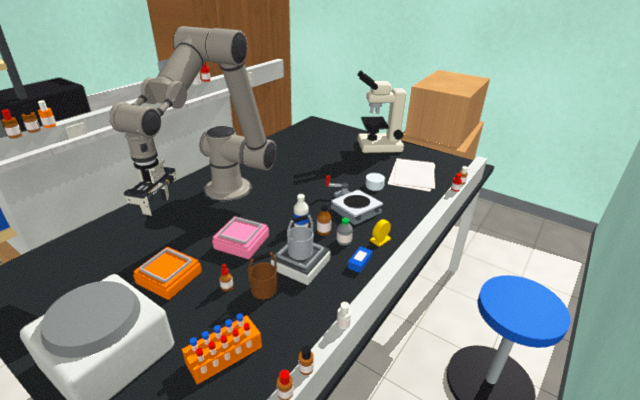

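View pics/top0.png

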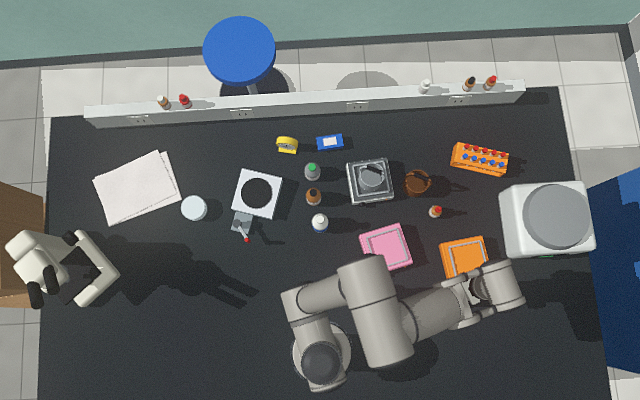

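The top view shows the stage pad at (257,193), red peg near (246,238), stand/pot at (370,180), with bottles between at (312,171), (313,197), (320,222). Scene view: pad (357,202), peg (328,181), pot (300,240). I'll enlarge both.

```bash
cat > h.py <<'E'
import numpy as np,cv2
from rig import arm,cams,job
def K(n):
    c=cams.get_calibration(n); f=200/np.tan(np.radians(c["vfov"])/2)
    return np.array([[f,0,c["cx"]],[0,f,c["cy"]],[0,0,1]]),c["distortion"],c["extrinsics"]
def ray(n,p):
    k,d,E=K(n); u=cv2.undistortPoints(np.float64(p).reshape(-1,1,2),k,d)[:,0]
    v=np.c_[u[:,0],-u[:,1],-np.ones(len(u))]@E[:3,:3].T
    return E[:3,3],v
def plane(n,p,z):
    o,v=ray(n,p); return o+v*((z-o[2])/v[:,2])[:,None]
def proj(n,P):
    k,d,E=K(n); q=(np.atleast_2d(P)-E[:3,3])@E[:3,:3]
    return cv2.projectPoints(q*[1,-1,-1],np.zeros(3),np.zeros(3),k,d)[0][:,0]
def tri(p1,p2):
    o1,v1=ray("scene",p1);o2,v2=ray("top",p2);a,b=v1[0],v2[0]
    t=np.linalg.lstsq(np.c_[a,-b],o2-o1,rcond=None)[0];A=o1+t[0]*a;B=o2+t[1]*b
    return (A+B)/2,np.linalg.norm(A-B)
E
python3 - <<'E'
from h import *
t=cv2.imread("pics/top0.png");s=cv2.imread("pics/scene0.png")
cv2.imwrite("pics/topc.png",cv2.resize(t[145:250,225:435],None,fx=3.8,fy=3.8,interpolation=2))
cv2.imwrite("pics/scc.png",cv2.resize(s[165:300,240:410],None,fx=4.4,fy=4.4,interpolation=2))
def blobs(m,lab):
    n,_,st,c=cv2.connectedComponentsWithStats(m.astype(np.uint8))
    for i in range(1,n):
        if st[i,4]>5: print(lab,st[i],c[i].round(1))
for n,im,(x0,y0,x1,y1) in(("top",t,(180,130,450,250)),("scene",s,(210,165,410,300))):
    hsv=cv2.cvtColor(im,cv2.COLOR_BGR2HSV);w=np.zeros(im.shape[:2],bool);w[y0:y1,x0:x1]=1
    H,S,V=cv2.split(hsv)
    blobs(w&((H<6)|(H>174))&(S>150)&(V>90),n+" red")
    blobs(w&(S<40)&(V>150),n+" bright")
E
```

```text
top red [435 206   7   7  35] [438.1 208.9]
top red [245 238   5   5  19] [246.9 239.7]
top bright [323 137  14   9  95] [329.3 140.9]
top bright [352 161  36  36 140] [366.4 177.6]
top bright [346 163  48  41 150] [358.3 188.9]
top bright [305 164   5  16  41] [306.7 171. ]
top bright [377 164   6   6  10] [380.1 166.8]
top bright [360 166   7   3  13] [363.2 166.7]
top bright [ 231  168   51   51 1026] [256.2 193.2]
top bright [359 171  18  16  50] [363.5 180.8]
top bright [381 175   3   6  11] [382.3 177.4]
top bright [180 195   2   5   7] [180.3 197.4]
top bright [181 195  26  26 479] [192.8 207.2]
top bright [307 200   6   4   8] [309.2 202.1]
top bright [429 209   7   8  22] [430.8 213.5]
top bright [234 212  19  10 129] [242.5 216.7]
top bright [312 214  16  16 181] [318.9 221.7]
top bright [231 225  18  13  81] [240.4 230.4]
top bright [366 228  39  22 109] [385.3 237.3]
scene red [326 175   4  12  39] [327.4 179.8]
scene red [221 264   8  11  66] [224.  269.6]
scene bright [388 165  22  23 416] [400.  175.8]
scene bright [366 173  19  17 273] [374.9 180.9]
scene bright [224 
[... 168 characters left out ...]
.6 203. ]
scene bright [294 194  15  22 214] [300.7 205.6]
scene bright [219 217  43  25 132] [241.8 229.1]
scene bright [318 222  13  10  95] [323.7 227.1]
scene bright [295 224  13   4  27] [300.9 225.6]
scene bright [296 233  17   9  31] [304.6 239. ]
scene bright [338 234  14   9  99] [344.2 238.2]
scene bright [ 354  235   56   65 1583] [388.6 275.4]
scene bright [299 244  25  23  66] [313.1 255.4]
scene bright [278 246   9   8  16] [282.  249.5]
scene bright [277 251  53  34 481] [303.2 270.4]
scene bright [354 251  12  10  74] [360.  255.5]
scene bright [271 260   3   6  13] [272.2 262.4]
scene bright [221 280  12   8  59] [226.8 284.3]
scene bright [400 287  10  13  71] [406.1 294.8]
```

View pics/topc.png

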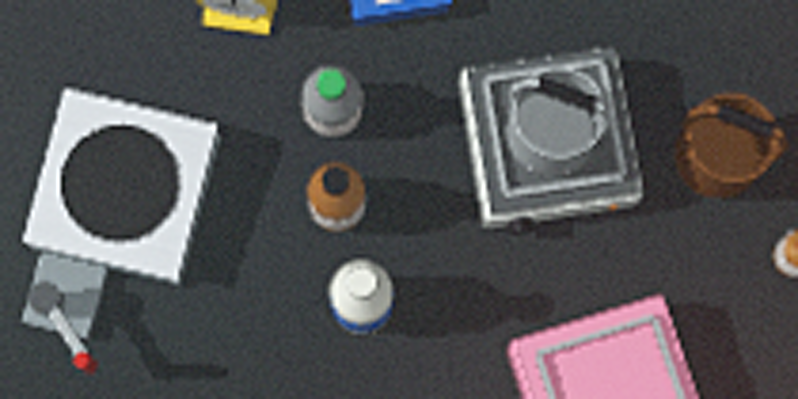

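View pics/scc.png

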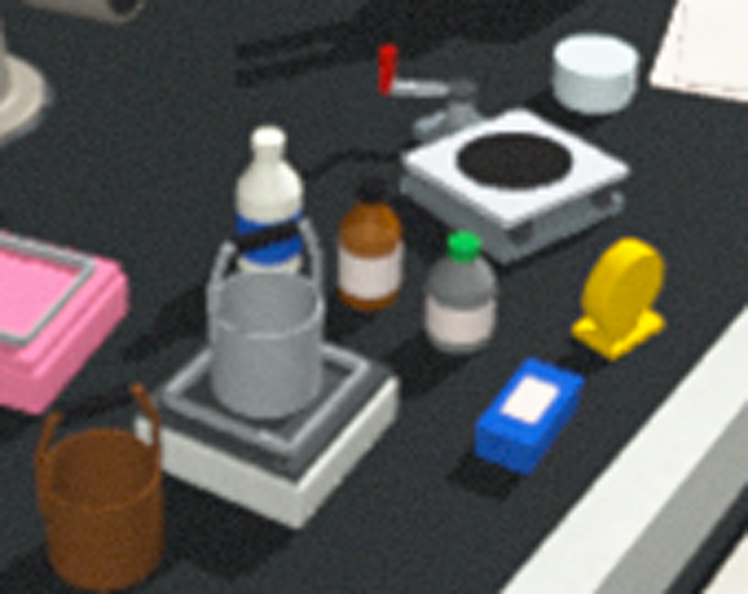

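The top crop shows the tilted plate's corners (66,88),(217,123),(180,282),(23,242), pad centre (120,183), pivot (45,298), peg (84,362), and black grip bar (540,78)-(598,106). In the scene crop the bar is centred near (268,237) and the peg top is at (388,47).

```bash
python3 - <<'E'
from h import *
np.set_printoptions(precision=4,suppress=True)
T=lambda *p:np.array(p)/3.8+[224.6,144.6]
S=lambda *p:np.array(p)/4.4+[239.6,164.6]
c=np.array([plane("top",T(*p),z)[0] for p,z in(((66,88),.054),((217,123),.054),((180,282),.04),((23,242),.04))])
print("plate",c,"centre",c.mean(0),[np.linalg.norm(c[i]-c[(i+1)%4])for i in range(4)])
d=(c[0]+c[1]-c[2]-c[3]); e=(c[0]+c[3]-c[1]-c[2]); print("yaw",np.arctan2(d[1],d[0]),np.arctan2(-e[0],e[1]))
print("pad",plane("top",T(120,183),.049),plane("scene",S(514,160),.049))
print("pivot knob",plane("top",T(45,298),.06))
print("peg top",plane("top",T(86,361),.1),plane("scene",S(388,47),.1),tri(S(388,47),T(86,361)))
print("bar",plane("top",[T(540,78),T(598,106),T(569,92)],.213),plane("scene",[S(235,243),S(300,231),S(268,237)],.208),tri(S(268,237),T(569,92)))
# stand lip inner/outer corners from top, z=.07
l=plane("top",[T(484,62),T(614,50),T(640,178),T(505,193)],.07);print("lip",l,l.mean(0))
for k,p,z in(("green",(332,82),.105),("amber",(336,180),.125),("white",(362,282),.145),("potrim",(558,118),.145)):print(k,plane("top",T(*p),z))
E
```

```text
plate [[0.6978 0.2597 0.054 ]
 [0.6515 0.1097 0.054 ]
 [0.4954 0.1551 0.04  ]
 [0.5458 0.3096 0.04  ]] centre [0.5976 0.2085 0.047 ] [np.float64(0.156987266533829), np.float64(0.16317600471442123), np.float64(0.1625478875501299), np.float64(0.1605346114531546)]
yaw -0.3000372669027252 -0.3076690704820751
pad [[0.5976 0.2096 0.049 ]] [[0.5978 0.2118 0.049 ]]
pivot knob [[0.4848 0.2858 0.06  ]]
peg top [[0.4154 0.2417 0.1   ]] [[0.4157 0.251  0.1   ]] (array([0.4174, 0.2432, 0.1034]), np.float64(0.006009079902744267))
bar [[ 0.6338 -0.1988  0.213 ]
 [ 0.6039 -0.2494  0.213 ]
 [ 0.6188 -0.2242  0.213 ]] [[ 0.6056 -0.2419  0.208 ]
 [ 0.636  -0.1988  0.208 ]
 [ 0.621  -0.2202  0.208 ]] (array([ 0.6211, -0.2234,  0.2096]), np.float64(0.003724657994268494))
lip [[ 0.6926 -0.1607  0.07  ]
 [ 0.6966 -0.2916  0.07  ]
 [ 0.5642 -0.305   0.07  ]
 [ 0.5579 -0.1708  0.07  ]] [ 0.6278 -0.232   0.07  ]
green [[ 0.6722 -0.0081  0.105 ]]
amber [[ 0.5699 -0.0061  0.125 ]]
white [[ 0.4669 -0.0244  0.145 ]]
potrim [[ 0.6118 -0.2203  0.145 ]]
```

Checks agree: the pivot predicted from the pad and yaw matches the knob, the peg is 81 mm from the pivot, and the lever is about 0.70 rad out. Stage yaw is −0.303, and the bar triangulates to z≈0.209. First I turn the tool so it closes along the stage's x.

>>> arm_command --pt "0.5 0 0 -0.02 0 0 -0.112" --pt "0.5 0 0 -0.02 0 0 -0.112" --pt "0.5 0 0 -0.02 0 0 -0.112" --pt "0.5 0 0 0 0 0 -0.112" --pt "0.5 0 0 0 0 0 -0.112" --grip_force 8

```text
time_s: 0.72
tool_pos: [0.1975, -0.4862, 0.2565]
orientation: [[0.295, 0.955, -0.0], [0.955, -0.295, 0.001], [0.001, -0.0, -1.0]]
force: [-0.2, -0.2, 0.5]
opening: 0.0477
grip_force: 0.0
```

>>> arm_command --pt "0.5 0.08 0.032 0 0 0 0" --pt "0.5 0.08 0.032 0 0 0 0" --pt "0.5 0.08 0.032 0 0 0 0" --pt "0.5 0.08 0.032 0 0 0 0" --pt "0.5 0.08 0.032 0 0 0 0"

```text
time_s: 1.35
tool_pos: [0.3346, -0.3184, 0.2565]
orientation: [[0.301, 0.954, -0.0], [0.954, -0.301, 0.0], [0.0, -0.0, -1.0]]
force: [0.6, -0.7, -0.1]
opening: 0.0461
grip_force: 0.0
```

>>> arm_command --pt "0.5 0.08 0.032 0 0 0 0" --pt "0.5 0.08 0.032 0 0 0 0" --pt "0.5 0.08 0.032 0 0 0 0" --pt "0.5 0.08 0.032 0 0 0 0" --pt "0.5 0 0 0 0 0 0"

```text
time_s: 1.98
tool_pos: [0.4442, -0.1842, 0.2563]
orientation: [[0.297, 0.955, -0.0], [0.955, -0.297, 0.001], [0.001, -0.001, -1.0]]
force: [-0.0, 0.5, -0.4]
opening: 0.0458
grip_force: 0.0
```

>>> arm_command --pt "0.5 0.089 -0.034 0 0 0 0" --pt "0.5 0.089 -0.034 0 0 0 0" --pt "0.5 0.089 -0.034 0 0 0 0" --pt "0.5 0.089 -0.034 0 0 0 0" --pt "0.5 0.089 -0.034 0 0 0 0"

```text
time_s: 2.6
tool_pos: [0.4285, 0.0519, 0.2566]
orientation: [[0.302, 0.953, -0.0], [0.953, -0.302, -0.0], [-0.0, -0.0, -1.0]]
force: [-0.1, -0.6, -0.0]
opening: 0.0458
grip_force: 0.0
```

>>> arm_command --pt "0.5 0.089 -0.034 0 0 0 0" --pt "0.5 0.089 -0.034 0 0 0 0" --pt "0.5 0.089 -0.034 0 0 0 0" --pt "0.5 0.089 -0.034 0 0 0 0" --pt "0.5 0 0 0.08 0 0 0"

```text
time_s: 3.22
tool_pos: [0.4191, 0.2441, 0.2181]
orientation: [[0.297, 0.955, 0.006], [0.955, -0.297, 0.002], [0.004, 0.005, -1.0]]
force: [0.7, -0.8, -0.8]
opening: 0.046
grip_force: 0.0
```

>>> arm_command --pt "0.5 0 -0.003 0.08 0 0 0" --pt "0.5 0 -0.003 0.08 0 0 0" --pt "0.5 0 0 0.07 0 0 0" --pt "0.5 0 0 0.06 0 0 0" --pt "0.5 0 0 0 0 0 0"

```text
time_s: 3.85
tool_pos: [0.4135, 0.2411, 0.0699]
orientation: [[0.301, 0.953, -0.005], [0.953, -0.301, -0.002], [-0.004, -0.004, -1.0]]
force: [-0.6, 0.4, -0.0]
opening: 0.0462
grip_force: 0.0
```

```bash
python3 - <<'E'
from h import *
t=cams.read_camera("top")[:,:,::-1];s=cams.read_camera("scene")[:,:,::-1]
a=cv2.resize(t[160:270,200:290],(480,587),interpolation=2);b=cv2.resize(s[150:225,300:340],(313,587),interpolation=2)
cv2.imwrite("pics/g1.png",np.hstack([a,b]))
E
```

```text
(no output)
```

View pics/g1.png

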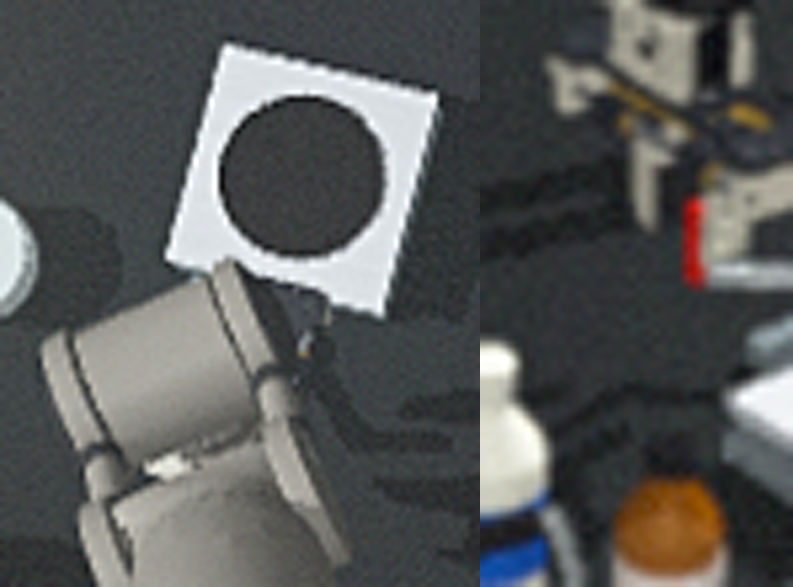

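The picture shows the red peg (right panel, ~(695,240)) standing between the two fingers, clear of the plate. I close on it.

>>> arm_command --pt "0 0 0 0 0 0 0" --pt "0 0 0 0 0 0 0" --pt "0 0 0 0 0 0 0" --pt "0 0 0 0 0 0 0" --grip_force 10

```text
time_s: 4.45
tool_pos: [0.4169, 0.2431, 0.0724]
orientation: [[0.301, 0.954, 0.005], [0.954, -0.301, 0.001], [0.003, 0.004, -1.0]]
force: [4.6, 1.4, -1.2]
opening: 0.0154
grip_force: 10.0
```

>>> arm_command --pt "0 -0.018 0.026 0 0 0 0" --pt "0 -0.012 0.03 0 0 0 0" --pt "0 -0.006 0.031 0 0 0 0" --pt "0 -0.001 0.018 0 0 0 0" --pt "0 0 0 0 0 0 0"

```text
time_s: 5.08
tool_pos: [0.4582, 0.2075, 0.0715]
orientation: [[0.3, 0.954, -0.003], [0.954, -0.3, -0.003], [-0.004, -0.002, -1.0]]
force: [-2.4, -7.3, 3.2]
opening: 0.016
grip_force: 10.0
```

```bash
python3 - <<'E'
from h import *
s=arm.sense();print(s["tool_pos"],s["force"],s["ft_torque"],s["opening"])
R=s["orientation"];g=s["tool_pos"]-.0188*R[:,2];print("grasp",g)
t=cams.read_camera("top")[:,:,::-1];s=cams.read_camera("scene")[:,:,::-1]
cv2.imwrite("pics/top2.png",t);cv2.imwrite("pics/scene2.png",s)
a=cv2.resize(t[160:250,210:290],(480,540),interpolation=2);b=cv2.resize(s[170:235,315:390],(320,277),interpolation=2)
b=np.vstack([b,np.zeros((540-277,320,3),np.uint8)])
cv2.imwrite("pics/g2.png",np.hstack([a,b]))
E
```

```text
[0.45819189 0.20751462 0.07149181] [-2.41284419 -7.32834712  3.24906188] [-1.18710157  0.29207973  0.07138215] 0.015954840829987476
grasp [0.4582536  0.20756579 0.09029164]
```

View pics/g2.png

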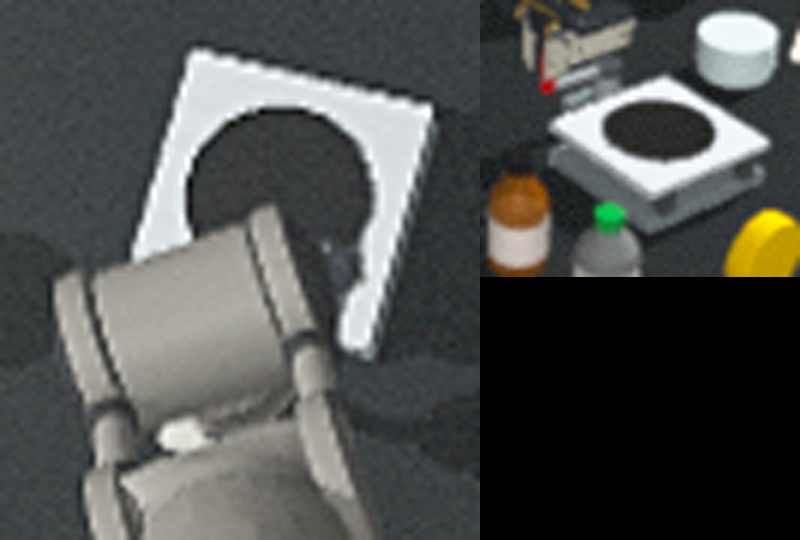

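The left panel shows the gripper over the stage's front edge; the right panel shows the plate near level with the peg in the grip. The peg is about 2.6 mm short along the stage's x, so I nudge it, release and rise.

>>> arm_command --pt "0 0.007 0.005 0 0 0 0" --pt "0 0 0 0 0 0 0" --pt "0 0 0 0 0 0 0"

```text
time_s: 5.55
tool_pos: [0.4599, 0.2095, 0.0711]
orientation: [[0.3, 0.954, -0.007], [0.954, -0.3, -0.004], [-0.006, -0.005, -1.0]]
force: [-7.7, -10.4, 4.5]
opening: 0.0156
grip_force: 10.0
```

>>> arm_command --pt "0.45 0 0 0 0 0 0" --pt "0.45 0 0 0 0 0 0" --pt "0.45 0 0 0 0 0 0" --pt "0.45 0 0 -0.08 0 0 0" --pt "0.45 0 0 -0.1 0 0 0"

```text
time_s: 6.18
tool_pos: [0.4621, 0.2116, 0.1619]
orientation: [[0.3, 0.954, -0.002], [0.954, -0.3, -0.001], [-0.001, -0.002, -1.0]]
force: [0.8, 0.7, 0.4]
opening: 0.0412
grip_force: 0.0
```

>>> arm_command --pt "1 0 0 -0.11 0 0 0" --pt "1 0 0 -0.1 0 0 0" --pt "1 -0.1 -0.02 0 0 0 0" --pt "1 -0.1 -0.02 0 0 0 0" --pt "1 -0.1 -0.02 0 0 0 0"

```text
time_s: 6.8
tool_pos: [0.3882, 0.0766, 0.2669]
orientation: [[0.3, 0.954, 0.001], [0.954, -0.3, -0.0], [0.0, 0.001, -1.0]]
force: [0.9, -1.7, -0.7]
opening: 0.0866
grip_force: 0.0
```

>>> arm_command --pt "1 -0.1 -0.01 0 0 0 0" --pt "1 -0.1 0.01 0 0 0 0" --pt "1 -0.08 0.02 0 0 0 0" --pt "1 -0.08 0.03 0 0 0 0" --pt "1 0 0 0 0 0 0"

```text
time_s: 7.42
tool_pos: [0.3588, -0.1036, 0.2668]
orientation: [[0.305, 0.952, 0.0], [0.952, -0.305, -0.001], [-0.0, 0.001, -1.0]]
force: [-0.1, 0.0, 0.2]
opening: 0.0917
grip_force: 0.0
```

```bash
python3 - <<'E'
from h import *
t=cams.read_camera("top")[:,:,::-1];s=cams.read_camera("scene")[:,:,::-1]
cv2.imwrite("pics/top3.png",t);cv2.imwrite("pics/scene3.png",s)
a=cv2.resize(t[160:250,220:290],(420,540),interpolation=2);b=cv2.resize(s[170:235,315:390],(375,325),interpolation=2)
b=np.vstack([b,np.zeros((540-325,375,3),np.uint8)])
cv2.imwrite("pics/g3.png",np.hstack([a,b]))
E
```

```text
(no output)
```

View pics/g3.png

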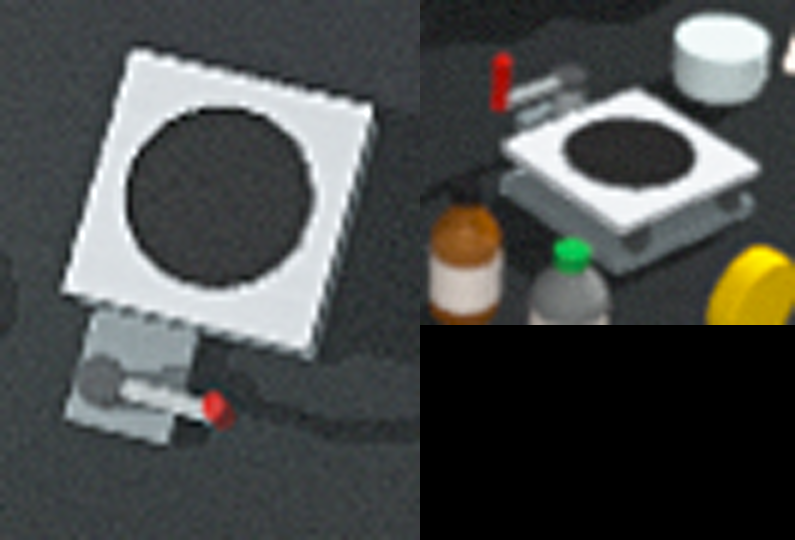

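The lever now lies nearly parallel to the plate's front edge: edge (63,292)–(313,357), lever (125,388)–(200,408). I'll quantify both, along with the pad and the bar.

```bash
python3 - <<'E'
from h import *
np.set_printoptions(precision=4,suppress=True)
t=cv2.imread("pics/top3.png");s=cv2.imread("pics/scene3.png")
g=cv2.cvtColor(t,cv2.COLOR_BGR2GRAY)
m=np.zeros_like(g);m[160:224,225:290]=(g[160:224,225:290]>140)
cs=max(cv2.findContours(m,0,2)[0],key=cv2.contourArea)
q=plane("top",cs[:,0],.054); r=cv2.minAreaRect((q[:,:2]*1000).astype(np.float32)); print("plate rect mm",r)
c=np.array(r[0])/1000
pm=np.zeros_like(g);pm[170:215,235:278]=g[170:215,235:278]<90
pc=max(cv2.findContours(pm,0,2)[0],key=cv2.contourArea);qq=plane("top",pc[:,0],.056);print("pad",cv2.minEnclosingCircle((qq[:,:2]*1000).astype(np.float32)),cv2.fitEllipse((qq[:,:2]*1000).astype(np.float32)))
T=lambda x,y:np.array([x,y])/6+[219.6,159.6]
hsv=cv2.cvtColor(t,cv2.COLOR_BGR2HSV)
red=lambda h:(((h[...,0]<6)|(h[...,0]>174))&(h[...,1]>130)&(h[...,2]>80))
rt=np.argwhere(red(hsv)[215:240,240:270])[:,::-1]+[240,215];rs=red(cv2.cvtColor(s,cv2.COLOR_BGR2HSV))[170:200,320:345]
rs=np.argwhere(rs)[:,::-1]+[320,170]
# peg mid height .074: centroid
print("peg centroid px",rt.mean(0),rs.mean(0),"tri",tri(rs.mean(0),rt.mean(0)))
print("peg top",plane("top",T(212,400),.1),"knob .06",plane("top",T(102,381),.06))
b=np.zeros_like(g);b[222:230,241:253]=g[222:230,241:253]>150
p=np.argwhere(b)[:,::-1].astype(float);print(len(p));w=plane("top",p,.057)[:,:2]
v=np.linalg.svd(w-w.mean(0))[2][0];print("bar",w.mean(0),np.degrees(np.arctan2(v[1],v[0])))
E
```

```text
plate rect mm ((579.9032592773438, 215.3153076171875), (160.3115997314453, 199.7855682373047), 72.42745971679688)
pad ((597.937744140625, 209.88299560546875), 58.53227233886719) ((598.08203125, 209.89895629882812), (111.84890747070312, 114.04375457763672), 165.0131378173828)
peg centroid px [255.8636 227.5909] [330.5556 185.8222] tri (array([0.4598, 0.2114, 0.0777]), np.float64(0.001496604105960455))
peg top [[0.4621 0.2121 0.1   ]] knob .06 [[0.4845 0.2852 0.06  ]]
46
bar [0.4699 0.2509] -108.89777426711244
```

Lever angle error is about 0.015 rad, so the plate tilt is ~1.5 mrad: level. Next I refine the grip bar from the first pictures with a mask.

```bash
python3 - <<'E'
from h import *
np.set_printoptions(precision=4,suppress=True)
for n,(x0,y0,x1,y1),z in(("top",(363,160,386,178),.213),("scene",(290,212,311,224),.208)):
    im=cv2.imread(f"pics/{n}0.png");V=im.max(2).astype(int)
    m=np.zeros(V.shape,np.uint8);m[y0:y1,x0:x1]=V[y0:y1,x0:x1]<52
    k,l,st,c=cv2.connectedComponentsWithStats(m)
    for i in range(1,k):
        if st[i,4]<8: continue
        w=plane(n,np.argwhere(l==i)[:,::-1].astype(float),z)[:,:2];sv=np.linalg.svd(w-w.mean(0),full_matrices=False)
        v=sv[2][0];e=(w-w.mean(0))@v
        print(n,st[i],c[i],w.mean(0),np.degrees(np.arctan2(v[1],v[0])),np.ptp(e))
s=arm.sense();print(s["qpos"],s["tool_pos"])
E
```

```text
top [366 165  15  10  45] [373.6222 169.2667] [ 0.6174 -0.2215] -116.4560465912174 0.053467454190663
scene [290 216  18   6  48] [298.7292 218.1667] [ 0.6151 -0.2224] 47.90030244950339 0.05726824587212176
[-0.4822  0.021   1.8147  0.0004  1.3063 -0.1758] [ 0.3586 -0.1013  0.2666]
```

>>> arm_command --pt "1 0 0 0 0 0 0.064" --pt "1 0 0 0 0 0 0.064" --pt "1 0.007 0.095 0 0 0 0" --pt "1 0.007 0.095 0 0 0 0" --pt "1 0.007 0.095 0 0 0 0"

```text
time_s: 8.15
tool_pos: [0.4901, -0.1601, 0.2669]
orientation: [[0.483, 0.876, 0.0], [0.876, -0.483, 0.0], [0.0, 0.0, -1.0]]
force: [0.3, 0.5, -0.1]
opening: 0.0916
grip_force: 0.0
```

>>> arm_command --pt "1 0.007 0.095 0 0 0 0" --pt "1 0.007 0.095 0 0 0 0" --pt "1 0.006 0.095 0 0 0 0" --pt "1 0 0 0 0 0 0"

```text
time_s: 8.65
tool_pos: [0.6199, -0.2207, 0.264]
orientation: [[0.483, 0.875, -0.002], [0.875, -0.483, 0.001], [0.0, -0.003, -1.0]]
force: [0.7, 0.7, 0.1]
opening: 0.0916
grip_force: 0.0
```

```bash
python3 - <<'E'
from h import *
s=arm.sense();print(s["tool_pos"],s["orientation"])
i=cams.read_camera("scene")[:,:,::-1]
P=s["tool_pos"]-[0,0,.0588];print(proj("scene",P))
cv2.imwrite("pics/g4.png",cv2.resize(i[165:275,250:360],(600,600),interpolation=2))
E
```

```text
[ 0.61989294 -0.22071395  0.26402286] [[ 4.83388057e-01  8.75402926e-01 -2.38822106e-03]
 [ 8.75406176e-01 -4.83385896e-01  1.45022742e-03]
 [ 1.15100949e-04 -2.79168608e-03 -9.99996097e-01]]
[[300.16770125 219.08610371]]
```

View pics/g4.png

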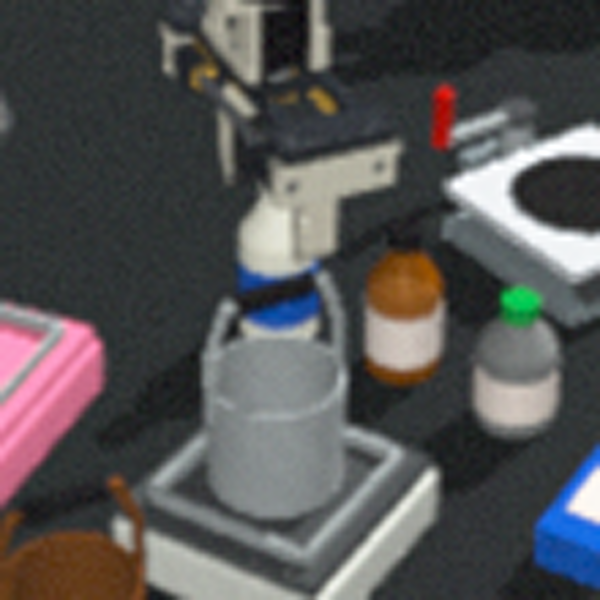

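The fingers straddle the bar: seen at crop (275,292), i.e. px (300.4,218.5), against the predicted (300.2,219.1). I descend and grip.

>>> arm_command --pt "1 0 0 0.06 0 0 0" --pt "1 0 0 0.06 0 0 0" --pt "1 0 0 0.034 0 0 0" --pt "1 0 0 0 0 0 0"

```text
time_s: 9.2
tool_pos: [0.6167, -0.22, 0.1892]
orientation: [[0.484, 0.875, -0.002], [0.875, -0.484, 0.001], [-0.0, -0.003, -1.0]]
force: [0.5, 0.3, -0.1]
opening: 0.0918
grip_force: 0.0
```

>>> arm_command --pt "0 0 0 0 0 0 0" --pt "0 0 0 0 0 0 0" --pt "0 0 0 0 0 0 0" --pt "0 0 0 0 0 0 0" --pt "0 0 0 0 0 0 0" --grip_force 30

```text
time_s: 9.82
tool_pos: [0.6179, -0.2219, 0.1897]
orientation: [[0.485, 0.874, -0.0], [0.874, -0.485, -0.0], [-0.0, 0.0, -1.0]]
force: [0.4, 0.4, -1.1]
opening: 0.0463
grip_force: 0.0
```

>>> arm_command --pt "0 0 0 0 0 0 0" --pt "0 0 0 0 0 0 0" --pt "0 0 0 0 0 0 0"

```text
time_s: 10.2
tool_pos: [0.6182, -0.2221, 0.1899]
orientation: [[0.485, 0.874, 0.001], [0.874, -0.485, -0.001], [-0.0, 0.001, -1.0]]
force: [0.7, -0.5, 0.8]
opening: 0.0164
grip_force: 7.8
```

Gripped at 16 mm. I lift gently.

>>> arm_command --pt "0 0 0 0 0 0 0" --pt "0 0 0 0 0 0 0" --pt "0 0 0 -0.01 0 0 0" --pt "0 0 0 -0.02 0 0 0" --pt "0 0 0 -0.03 0 0 0"

```text
time_s: 10.82
tool_pos: [0.6176, -0.2215, 0.2198]
orientation: [[0.485, 0.875, -0.002], [0.875, -0.485, 0.001], [0.0, -0.002, -1.0]]
force: [-0.1, 0.0, -5.4]
opening: 0.0156
grip_force: 29.6
```

>>> arm_command --pt "0 0 0 -0.04 0 0 0" --pt "0 0 0 -0.04 0 0 0" --pt "0 0 0 -0.04 0 0 0" --pt "0 0 0 -0.04 0 0 0" --pt "0 0 0 -0.02 0 0 0"

```text
time_s: 11.45
tool_pos: [0.6182, -0.2219, 0.3119]
orientation: [[0.485, 0.875, 0.002], [0.875, -0.485, -0.001], [0.0, 0.003, -1.0]]
force: [-0.2, -0.3, -5.9]
opening: 0.0149
grip_force: 29.6
```

```bash
python3 - <<'E'
from h import *
s=arm.sense();print(s["tool_pos"],s["ft_torque"],s["opening"])
i=cams.read_camera("scene")[:,:,::-1]
cv2.imwrite("pics/g5.png",cv2.resize(i[130:275,250:400],(620,600),interpolation=2))
E
```

```text
[ 0.61818844 -0.22189078  0.31191869] [-0.0464265  -0.09132298 -0.00655613] 0.014870808982552438
```

View pics/g5.png

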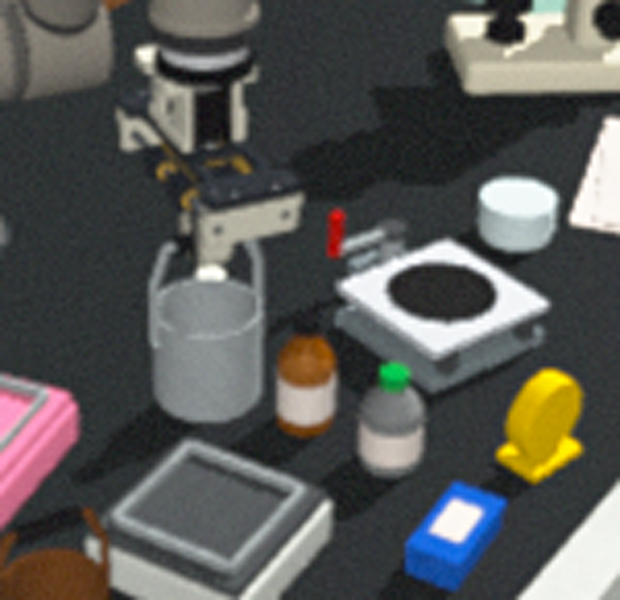

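The pot hangs upright and clear of the lip; at crop its bottom is ~(205,410) and the plate is still level. I carry it over the small bottles, with the underside at ~0.18 m.

>>> arm_command --pt "0 0.011 -0.007 0 0 0 0" --pt "0 0.022 -0.014 0 0 0 0" --pt "0 0.037 -0.023 0 0 0 0" --pt "0 0.037 -0.023 0 0 0 0" --pt "0 0.037 -0.023 0 0 0 0"

```text
time_s: 12.12
tool_pos: [0.6133, -0.1349, 0.3098]
orientation: [[0.484, 0.875, 0.0], [0.875, -0.484, 0.0], [0.0, 0.0, -1.0]]
force: [1.0, 0.7, -5.3]
opening: 0.0148
grip_force: 29.6
```

>>> arm_command --pt "0 0.037 -0.023 0 0 0 0" --pt "0 0.037 -0.023 0 0 0 0" --pt "0 0.037 -0.023 0 0 0 0" --pt "0 0.037 -0.023 0 0 0 0" --pt "0 0.037 -0.023 0 0 0 0"

```text
time_s: 12.75
tool_pos: [0.608, -0.0269, 0.3097]
orientation: [[0.485, 0.874, 0.0], [0.874, -0.485, -0.0], [-0.0, 0.0, -1.0]]
force: [0.7, -0.1, -5.0]
opening: 0.0151
grip_force: 29.6
```

>>> arm_command --pt "0 0.037 -0.023 0 0 0 0" --pt "0 0.037 -0.023 0 0 0 0" --pt "0 0.037 -0.023 0 0 0 0" --pt "0 0.037 -0.023 0 0 0 0" --pt "0 0.037 -0.023 0 0 0 0"

```text
time_s: 13.38
tool_pos: [0.6026, 0.0819, 0.3097]
orientation: [[0.485, 0.874, 0.0], [0.874, -0.485, -0.0], [-0.0, 0.0, -1.0]]
force: [-0.5, -0.6, -4.6]
opening: 0.015
grip_force: 29.6
```

>>> arm_command --pt "0 0.037 -0.023 0 0 0 0" --pt "0 0.037 -0.023 0 0 0 0" --pt "0 0.037 -0.023 0 0 0 0" --pt "0 0.037 -0.023 0 0 0 0" --pt "0 0.037 -0.023 0 0 0 0"

```text
time_s: 14.0
tool_pos: [0.5971, 0.1907, 0.3096]
orientation: [[0.485, 0.874, -0.0], [0.874, -0.485, -0.0], [-0.0, 0.0, -1.0]]
force: [0.0, -0.3, -6.0]
opening: 0.0151
grip_force: 29.6
```

>>> arm_command --pt "0 0.024 -0.012 0 0 0 0" --pt "0 0.014 -0.007 0 0 0 0" --pt "0 0 0 0 0 0 0" --pt "0 0 0 0 0 0 0"

```text
time_s: 14.5
tool_pos: [0.5982, 0.2098, 0.3096]
orientation: [[0.486, 0.874, -0.0], [0.874, -0.486, -0.001], [-0.001, 0.0, -1.0]]
force: [1.1, 0.8, -6.0]
opening: 0.0151
grip_force: 29.6
```

```bash
python3 - <<'E'
from h import *
np.set_printoptions(precision=4,suppress=True)
s=arm.sense();print(s["tool_pos"],s["force"])
i=cams.read_camera("scene")[:,:,::-1];cv2.imwrite("pics/scene6.png",i)
o=s["tool_pos"]-[0,0,.13];print("pot axis bottom/rim/pad px",proj("scene",[o,o+[0,0,.085],[.598,.21,.056]]))
cv2.imwrite("pics/g6.png",cv2.resize(i[115:225,300:410],(600,600),interpolation=2))
E
```

```text
[0.5982 0.2098 0.3096] [ 1.1081  0.7741 -6.0418]
pot axis bottom/rim/pad px [[358.4364 175.2462]
 [359.9402 157.1522]
 [356.3649 199.8222]]
```

View pics/g6.png

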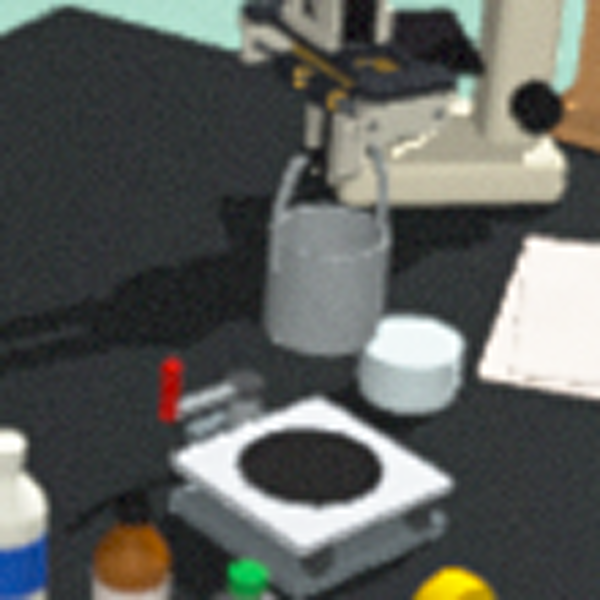

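The hanging rim centre is at crop ~(331,235) against the predicted (327,230), so the pot is within ~2 mm of the pad's centre and upright. I lower it, slowly at the end.

>>> arm_command --pt "0 0 0 0.02 0 0 0" --pt "0 0 0 0.04 0 0 0" --pt "0 0 0 0.05 0 0 0" --pt "0 0 0 0.05 0 0 0" --pt "0 0 0 0.03 0 0 0"

```text
time_s: 15.18
tool_pos: [0.5974, 0.21, 0.2126]
orientation: [[0.485, 0.874, -0.003], [0.874, -0.485, -0.001], [-0.002, -0.002, -1.0]]
force: [-0.2, -0.2, -6.1]
opening: 0.0151
grip_force: 29.6
```

>>> arm_command --pt "0 0 0 0.016 0 0 0" --pt "0 0 0 0.012 0 0 0" --pt "0 0 0 0.008 0 0 0" --pt "0 0 0 0.006 0 0 0" --pt "0 0 0 0.004 0 0 0"

```text
time_s: 15.8
tool_pos: [0.5982, 0.2105, 0.1918]
orientation: [[0.485, 0.875, 0.0], [0.875, -0.485, 0.0], [0.0, 0.0, -1.0]]
force: [0.3, -0.1, -5.6]
opening: 0.0153
grip_force: 29.6
```

>>> arm_command --pt "0 0 0 0.003 0 0 0" --pt "0 0 0 0.002 0 0 0" --pt "0 0 0 0 0 0 0"

```text
time_s: 16.18
tool_pos: [0.5981, 0.2105, 0.1892]
orientation: [[0.485, 0.874, -0.0], [0.874, -0.485, -0.0], [-0.0, 0.0, -1.0]]
force: [0.6, -0.1, -5.3]
opening: 0.015
grip_force: 29.6
```

>>> arm_command --pt "0 0 0 0.002 0 0 0" --pt "0 0 0 0.002 0 0 0" --pt "0 0 0 0 0 0 0"

```text
time_s: 16.55
tool_pos: [0.5981, 0.2104, 0.187]
orientation: [[0.485, 0.874, -0.0], [0.874, -0.485, -0.0], [-0.0, -0.0, -1.0]]
force: [0.2, -0.6, -4.8]
opening: 0.0149
grip_force: 29.6
```

>>> arm_command --pt "0 0 0 0.002 0 0 0" --pt "0 0 0 0 0 0 0"

```text
time_s: 16.8
tool_pos: [0.5981, 0.2104, 0.1861]
orientation: [[0.485, 0.874, -0.0], [0.874, -0.485, -0.0], [-0.0, -0.0, -1.0]]
force: [-0.1, -0.1, -5.5]
opening: 0.0146
grip_force: 29.6
```

>>> arm_command --pt "0 0 0 0.002 0 0 0" --pt "0 0 0 0 0 0 0"

```text
time_s: 17.05
tool_pos: [0.5982, 0.2105, 0.1852]
orientation: [[0.485, 0.874, 0.0], [0.874, -0.485, -0.0], [0.0, 0.0, -1.0]]
force: [-0.5, 0.3, -4.9]
opening: 0.0153
grip_force: 29.6
```

>>> arm_command --pt "0 0 0 0.002 0 0 0" --pt "0 0 0 0 0 0 0"

```text
time_s: 17.3
tool_pos: [0.5985, 0.2104, 0.1851]
orientation: [[0.485, 0.874, 0.002], [0.874, -0.485, -0.0], [0.001, 0.001, -1.0]]
force: [-0.0, -1.8, 0.9]
opening: 0.0149
grip_force: 29.6
```

>>> arm_command --pt "0 0 0 0.002 0 0 0" --pt "0 0 0 0 0 0 0"

```text
time_s: 17.55
tool_pos: [0.5986, 0.2104, 0.185]
orientation: [[0.485, 0.874, 0.003], [0.874, -0.485, 0.0], [0.001, 0.002, -1.0]]
force: [-2.7, -1.9, 6.3]
opening: 0.0151
grip_force: 29.6
```

Contact: the force went from −5 to +6 N. I ease up, release, rise and retreat.

>>> arm_command --pt "0 0 0 -0.002 0 0 0" --pt "0.7 0 0 0 0 0 0" --pt "0.7 0 0 0 0 0 0" --pt "0.7 0 0 0 0 0 0" --pt "0.7 0 0 0 0 0 0"

```text
time_s: 18.18
tool_pos: [0.5981, 0.2106, 0.184]
orientation: [[0.485, 0.875, -0.0], [0.875, -0.485, -0.0], [-0.0, -0.0, -1.0]]
force: [0.6, 0.5, -0.2]
opening: 0.0507
grip_force: 0.0
```

>>> arm_command --pt "0.7 0 0 -0.04 0 0 0" --pt "0.7 0 0 -0.06 0 0 0" --pt "0.7 0 0 -0.08 0 0 0" --pt "0.7 0 0 -0.06 0 0 0" --pt "0.7 0 0 0 0 0 0"

```text
time_s: 18.8
tool_pos: [0.5991, 0.2107, 0.3069]
orientation: [[0.485, 0.874, 0.005], [0.875, -0.485, 0.001], [0.004, 0.004, -1.0]]
force: [-0.5, -0.7, -0.2]
opening: 0.0645
grip_force: 0.0
```

>>> arm_command --pt "0.7 -0.07 -0.07 0 0 0 0" --pt "0.7 -0.07 -0.07 0 0 0 0" --pt "0.7 -0.07 -0.07 0 0 0 0" --pt "0.7 -0.07 -0.05 0 0 0 0" --pt "0.7 -0.07 0 0 0 0 0"

```text
time_s: 19.42
tool_pos: [0.3971, 0.1204, 0.3031]
orientation: [[0.483, 0.875, -0.002], [0.875, -0.483, -0.0], [-0.001, -0.001, -1.0]]
force: [0.7, -0.7, -0.8]
opening: 0.0642
grip_force: 0.0
```

>>> arm_command --pt "0.7 -0.08 0.04 0 0 0 0" --pt "0.7 -0.08 0.04 0 0 0 0" --pt "0.7 -0.08 0.04 0 0 0 0" --pt "0.7 0 0 0 0 0 0" --pt "0.7 0 0 0 0 0 0"

```text
time_s: 20.05
tool_pos: [0.3935, -0.0132, 0.3034]
orientation: [[0.486, 0.874, -0.001], [0.874, -0.486, 0.001], [-0.0, -0.002, -1.0]]
force: [-0.2, -0.3, 0.1]
opening: 0.0645
grip_force: 0.0
```

```bash
python3 - <<'E'
from h import *
t=cams.read_camera("top")[:,:,::-1];i=cams.read_camera("scene")[:,:,::-1]
a=cv2.resize(t[135:245,215:325],(400,400),interpolation=2);b=cv2.resize(i[135:235,290:390],(400,400),interpolation=2)
print("predicted pot base/rim px (top)",proj("top",[[.598,.21,.056],[.598,.21,.141]]),proj("scene",[[.598,.21,.056],[.598,.21,.141]]))
cv2.imwrite("pics/g7.png",np.hstack([a,b]))
E
```

```text
predicted pot base/rim px (top) [[255.81407447 192.25914264]
 [252.55739964 187.25878963]] [[356.36489929 199.82218322]
 [357.75809329 183.11018557]]
```

View pics/g7.png

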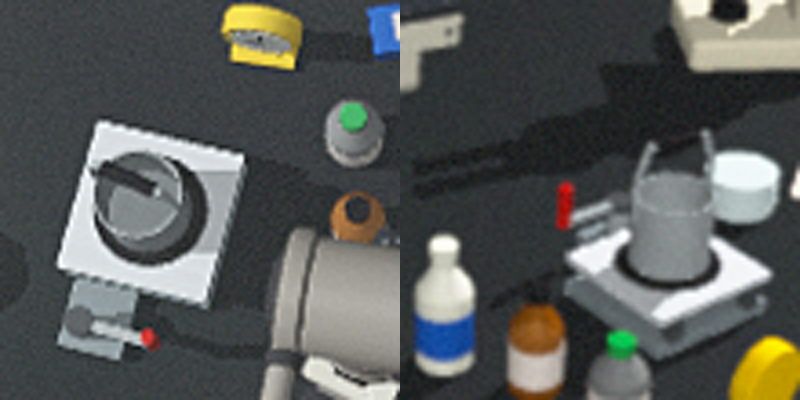

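The pot stands upright on the pad with the black ring visible all round. Its rim centre is at ~(138,193) against the expected (137,190), the lever is still parallel, and the bottles are untouched. I hand it in.

```bash
python3 -c "
from rig import job
print(job.sign_off())"
```

```text
the job is handed in; nothing more can be done
None
```

I swung the lever in until the plate sat level (measured about 0.015 rad from zero), then set the pot upright at the centre of the pad; it was handed in at about 20 s, with the arm clear and the bottles in view where they were.

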